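Snap the thermometer probes back into their clip rack

ROBOT

A 6-joint arm with a two-finger parallel gripper is mounted at the origin on a cart in front of the work surface, level with it; the furniture and walls round the work are solid. World frame = base frame: x ahead of the robot, y to its left, z up, the work surface at z = 0. Lengths are in m, angles in rad, forces in N, time in s.
With the tool pointing down it reaches from about 0.25 to 0.725 m from the base axis. Payload 9.7 kg.
Tool frame: the origin (TCP) lies midway between the tips of the shut fingers; the grasp point (between the pads) lies 19 mm behind it (env.tcp_to_grasp is the distance from the TCP to the grasp point, in m); z points along the fingers, y is the line along which they close (so a half turn about z gives the same grasp; the last joint's range is limited). The gripper opens to 85 mm and grips with 20 to 120 N. Pads are 22 mm wide; open, the fingers measure 114 mm over their backs; the gripper's body (76 mm by 85 mm) begins 54 mm behind the grasp point. The pads swing forward as they close: fully open they stand 13 mm farther back than shut.
Start: joints at [-1.137, 0.087, 0.176, 1.66, 0, 1.571], TCP at [0.231, -0.499, 0.231] pointing down, gripper open.
Joint ranges: [-3.13, 3.13], [-0.85, 1.81], [-1.15, 1.24], [-2.2, 2.28], [-1.44, 1.52], [-3.14, 3.14]. Speed limits (rad/s): [2.22, 2.22, 2.57, 3.14, 3.14, 3.14].

INTERFACE

Orientations are given as [roll, pitch, yaw] about the fixed x, y, z axes, in that order (R = Rz(yaw) Ry(pitch) Rx(roll)).
In Python, from cell import env gives the robot as it stands.
- The arm moves only by the tool move_arm, never from a script. Its argument "deltas" is a list that holds one entry, the list of rows, each a list of 5 numbers: the opening in per cent of the stroke, from 0 (shut) to 100 (fully open), then the shift along the tool's x, y, z in m, then the turn about the tool's z in degrees. A call has 1 to 12 rows; each row shifts and turns the commanded pose from where the row before left it, along the tool's axes as they then stand; what a row does not reach is not made up. A row lasts 1/10 s, in which the tool goes at most 50 mm and 8.59 degrees, less where a joint would pass 70% of its speed; a pose out of reach is approached as far as the arm can. A call is refused whole if a number of a shift passes 0.05 or a number of a turn 8.59, either way. A call with a gripper value outside its range is refused whole. The fingers move at their own pace and stop on an object; "grip_force" is the grip in N (left out, the last holds). Time passes only in rows, so rows that do not move let the fingers close. It gives the time, the measured TCP pose, the force, the opening and the grip force at its end, in the units of the state.
- env.state(): the state, without advancing time (a new reading comes with each control period).
- env.snapshot(name): name is "side" or "top" or "wrist"; returns a dict with "frame" (420x560x3 uint8, blue, green, red), "vfov" (degrees; the focal length in pixels is half the picture's height over the tangent of half this angle, whatever the lens; pixels are square), "cx", "cy" (the principal point, pixels), "k1" (the pictures are not rectified: a ray, as slopes to the right and down, at radius r is drawn at 1 + k1 r^2 times it, then the intrinsics apply), "rvec" (rotation vector, rad) and "tvec" (3), from world to camera coordinates, as OpenCV has them; the wrist camera has in their place "tool_from_camera" (4x4, takes a point from camera to tool coordinates, whose origin is the TCP and whose axes are the flange's). Camera axes: x right, y down, z forward; pixel columns grow to the right and rows downward; lengths in m; the calibration is good to about 2 mm. A picture is of the moment at which its call begins: read the wrist's pose just before it. There is no depth.
- env.hand_in(): hands the job in; it is judged then, once.
The state is a dict: "t": time; "joint_pos": joint angles; "dq": joint speeds; "joint_efforts": joint torques, N m; "position": TCP position; "tcp_rot": TCP orientation; "ft_force": force on the tool from outside, world axes, zero at the start; "moment": the same for the moment, N m; "finger_gap": finger opening in m; "grip_force": force on a finger pad.
Only numpy, scipy, OpenCV 4.12 (cv2) and the standard library are available. Lean on these libraries where they do the work, as an engineer would, in place of code of your own. Each camera call takes 0.05 s, during which the arm holds its last target. There are 200 camera calls.

TASK

Put the two thermometer probes away in the slanted rack: press each one sideways into the clip pair that fits its handle, metal point towards the lower end of the slope, until it snaps fully home in both clips. Press firmly but do not force the rack, and leave the things around undisturbed.

Things in the scene. Friction and masses are not known exactly. Their poses are not given: they have to be found in the camera images.
- rack: Probe rack fixed on the worktop, 330 mm wide: two side frames with two aluminium rails along its y axis, one behind and above the other, on a slope of 26 degrees facing the robot. Three clip pairs sit on the rails 100 mm apart (y = -100, 0, 100 mm); which is where varies. Origin: on the worktop below the middle pocket's centre, which is 125 mm up; x away from the robot.
- small_clip: Smallest clip pair, for 16 mm handles (lips 10 mm apart). Every pair: two steel spring clips, each 12 mm long, 72 mm apart along the slope, with 60 mm free between them for fingers, to 39 mm below the pocket's centre. Rounded jaw lips part by 3 mm each to let the handle in; flared lead-ins above them. Origin: on the worktop below its pocket's centre (125 mm up).
- middle_clip: Middle-sized clip pair, for 23 mm handles (lips 17 mm apart); stays empty. Every pair rides on a sprung carriage that sinks up to 18 mm along the pressing direction (2 N at first, 0.65 N more per mm) before the clips give way, then springs back: press on past the measured seat until the snap, at about 9 to 14 N. The rack must not take more than 80 N.
- large_clip: Largest clip pair, for 30 mm handles (lips 24 mm apart). Flared lead-ins of all pairs catch a handle up to 5 mm off sideways and reach 19 to 22 mm out from the pocket's centre. Origin: on the worktop below its pocket's centre (125 mm up).
- small_clip_seat (a point): Seat of the smallest clip pair (handles 16 mm thick): centre of its pocket, midway between its two clips, where the middle of the handle's axis lies when home. x: along the pocket, 26 degrees up, away from the robot; y: along the rails; z: out of the mouth, up and towards the robot, 26 degrees from vertical. Press along -z. It moves with the sprung carriage.
- middle_clip_seat (a point): Seat of the middle-sized clip pair (handles 23 mm thick): centre of its pocket, midway between its two clips, where the middle of the handle's axis lies when home. x: along the pocket, 26 degrees up, away from the robot; y: along the rails; z: out of the mouth, up and towards the robot, 26 degrees from vertical. Press along -z. It moves with the sprung carriage.
- large_clip_seat (a point): Seat of the largest clip pair (handles 30 mm thick): centre of its pocket, midway between its two clips, where the middle of the handle's axis lies when home. x: along the pocket, 26 degrees up, away from the robot; y: along the rails; z: out of the mouth, up and towards the robot, 26 degrees from vertical. Press along -z. It moves with the sprung carriage.
- thin_probe: Thin probe: green round handle, 16 mm thick, 104 mm long between black rubber end bumpers (20 mm square, 8 mm thick, so it does not roll), and beyond one of them a steel spike 5 mm thick, 60 mm long. 70 g. Origin: middle of the handle on its axis, 10 mm above the worktop as it lies. x runs along the handle away from the spike. Grip across the middle.
- thin_probe_tip (a point): Point of the thin probe's spike, 120 mm from the middle of its handle.
- thick_probe: Thick probe: like the thin one, but with a yellow handle 30 mm in diameter and bumpers 34 mm square (origin 17 mm above the worktop as it lies). 120 g nominal. x runs away from the spike.
- thick_probe_tip (a point): Point of the thick probe's spike, 120 mm from the middle of its handle.
- apple: Green apple, 84 mm, bystander; origin at its underside.
- beaker: Clear beaker, 81 mm across, 86 mm high, bystander; origin at its underside.
- sample_cup: Lidded cup with pink contents, 59 mm across, 45 mm high, bystander; origin at its underside.
- petri: Petri dish, 93 mm across, 15 mm high, bystander; origin at its underside.

How it is judged:
At the end, for the whole second after the job is handed in: The thin probe is home in the smallest clip pair and the thick probe in the largest: handle axis within 3 mm above, 4 mm below and 4 mm sideways of the pocket's centre line and within 0.07 rad of it, its middle within 15 mm of the pair's middle along the slope, spike at the lower end, at rest (x of thin_probe in the frame of small_clip_seat between -0.015 and 0.015 m and y of thin_probe in the frame of small_clip_seat between -0.004 and 0.004 m and z of thin_probe in the frame of small_clip_seat between -0.004 and 0.003 m and angle between the x axis of thin_probe and the x axis of small_clip_seat, either way round below 0.07 rad and x of thin_probe_tip in the frame of small_clip_seat below -0.06 m and linear speed of each of thin_probe, thick_probe below 0.02 m/s and x of thick_probe in the frame of large_clip_seat between -0.015 and 0.015 m and y of thick_probe in the frame of large_clip_seat between -0.004 and 0.004 m and z of thick_probe in the frame of large_clip_seat between -0.004 and 0.003 m and angle between the x axis of thick_probe and the x axis of large_clip_seat, either way round below 0.07 rad and x of thick_probe_tip in the frame of large_clip_seat below -0.06 m); the robot touches nothing.
It fails at once if a clip pair is loaded with more than 80 N (contact force between any of small_clip, middle_clip, large_clip and anything else above 80 N).
It fails at once if a bystander (apple, beaker, sample cup, petri dish) is moved more than 30 mm (distance of any of apple, beaker, sample_cup, petri from where it was at the start of the episode above 0.03 m).
It also fails if it takes over 67 s, if anything falls off the work surface, if the arm or the gripper's body presses on something with over 40 N, if the wrist force passes 120 N, or if a joint passes its speed limit or range.

## Working session

There is one attempt and no reset: what is moved stays moved. The work goes in short steps, Python scripts to look and compute and a tool call to move; the robot and the scene stay as the last step left them, time stands still between calls to the robot, and variables do not carry over. Pictures are saved under pics/ and viewed, at most 10 in all, crops included, and the job is handed in when it is done.

Besides the shell and the picture viewer there is one more tool, called after "Call:" as name([rows], argument=value, ...), one row to a line, values as JSON. move_arm: Moves the arm, as the interface text tells. Its arguments: {"type":"object","properties":{"deltas":{"type":"array","items":{"type":"array","items":{"type":"array","items":{"type":"number"}}}},"grip_force":{"type":"number"}},"required":["deltas"]}

```bash
mkdir -p pics
cat > h.py <<'E'
import numpy as np, cv2
from cell import env
from scipy.spatial.transform import Rotation as R
def K(s):
    f=s["frame"].shape[0]/2/np.tan(np.radians(s["vfov"])/2)
    return np.array([[f,0,s["cx"]],[0,f,s["cy"]],[0,0,1]]),np.array([s["k1"],0,0,0.])
def pose(s,st=None):
    "camera centre and camera-to-world rotation"
    if "rvec" in s:
        M=cv2.Rodrigues(np.array(s["rvec"],float))[0]
        return -M.T@np.array(s["tvec"],float).ravel(),M.T
    T=np.array(s["tool_from_camera"]);A=R.from_euler("xyz",st["tcp_rot"]).as_matrix()
    return A@T[:3,3]+np.array(st["position"]),A@T[:3,:3]
def rays(s,px,st=None):
    k,d=K(s);c,M=pose(s,st)
    u=cv2.undistortPoints(np.array(px,float).reshape(-1,1,2),k,d).reshape(-1,2)
    return c,np.c_[u,np.ones(len(u))]@M.T
def plane(s,px,z,st=None):
    c,r=rays(s,px,st); return c+r*((z-c[2])/r[:,2])[:,None]
def proj(s,P,st=None):
    k,d=K(s);c,M=pose(s,st);q=(np.array(P,float).reshape(-1,3)-c)@M
    return cv2.projectPoints(q,np.zeros(3),np.zeros(3),k,d)[0].reshape(-1,2)
E
python3 - <<'E'
from h import *
st=env.state();print(st)
ims=[]
for n in("side","top"):
    s=env.snapshot(n);cv2.imwrite(f"pics/{n}0.png",s["frame"]);print(n,pose(s),s["vfov"],s["cx"],s["cy"],s["k1"])
    np.save(f"{n}0.npy",s,allow_pickle=True)
E
```

```text
{'t': 0.0, 'joint_pos': array([-1.13702336e+00,  8.74377547e-02,  1.75124913e-01,  1.65979188e+00,
        7.82198156e-06,  1.57080311e+00]), 'dq': array([-1.56147157e-03, -2.58989310e-05,  1.81586120e-03,  6.06397494e-04,
       -6.24872920e-05,  5.93027114e-04]), 'joint_efforts': array([-6.40311155e-04, -5.20396614e+01,  4.64791739e+01,  1.66969781e-02,
       -6.81070287e-05,  1.18246302e-05]), 'position': array([ 0.23106864, -0.49885237,  0.23059061]), 'tcp_rot': array([-3.14028426e+00, -7.81309935e-06,  4.33766176e-01]), 'ft_force': array([-1.29936707,  0.2829399 ,  1.00800672]), 'moment': array([-0.00911383, -0.0139844 , -0.00984987]), 'grip_force': 0.0, 'finger_gap': 0.085175493144662}
side (array([0.47539848, 1.09383166, 0.76904466]), array([[-0.99796842, -0.0134726 ,  0.06226983],
       [-0.05953577,  0.54519284, -0.83619391],
       [-0.02268336, -0.8382024 , -0.54488734]])) 54.113828271746314 278.16320590040226 214.59661135758716 -0.10539470992382459
top (array([0.50653791, 0.04515887, 1.32257196]), array([[-0.00311716, -0.99839242,  0.05659376],
       [-0.999943  ,  0.00368991,  0.01001874],
       [-0.01021146, -0.0565593 , -0.99834702]])) 54.009689910650536 273.91805823391473 207.47654681141637 0.021692781211610057
```

View pics/top0.png

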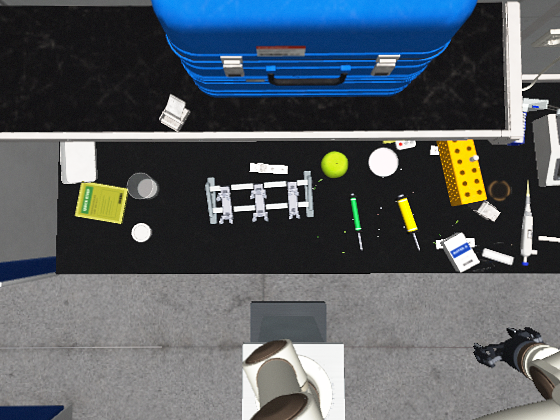

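View pics/side0.png

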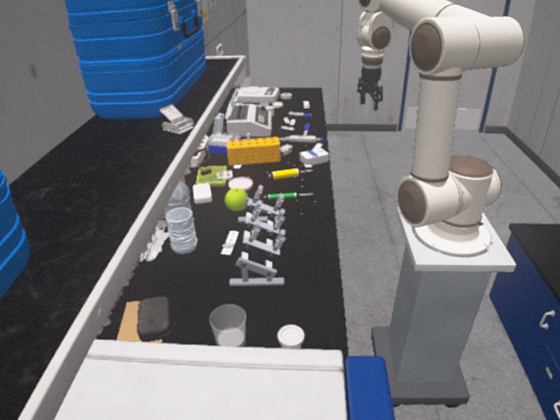

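The top view shows the rack at about x 208–312, y 172–222 px. The thin probe (green) is near (355,215) and the thick one (yellow) near (407,215), both with spikes towards the robot. The side view shows the apple close behind the green probe and the shelf behind the worktop.

```bash
cat >> h.py <<'E'
def handle(s,colour,z,st=None):
    "largest blob of a hue; returns centre px, end px pair, width px"
    h=cv2.cvtColor(s["frame"],cv2.COLOR_BGR2HSV)
    lo,hi={"green":((58,110,50),(85,255,255)),"yellow":((22,150,90),(32,255,255))}[colour]
    m=cv2.inRange(h,lo,hi);out=[]
    for c in cv2.findContours(m,cv2.RETR_EXTERNAL,cv2.CHAIN_APPROX_NONE)[0]:
        if cv2.contourArea(c)<60: continue
        r=cv2.minAreaRect(c);b=cv2.boxPoints(r)
        if np.linalg.norm(b[0]-b[1])>np.linalg.norm(b[1]-b[2]): b=np.roll(b,-1,0)
        e=np.array([(b[0]+b[1])/2,(b[2]+b[3])/2]);out.append((cv2.contourArea(c),r[0],e,plane(s,[r[0],*e],z,st)))
    return sorted(out,key=lambda o:-o[0])
E
python3 - <<'E'
from h import *
np.set_printoptions(precision=4,suppress=True)
s=np.load("top0.npy",allow_pickle=True).item()
for c,z in(("green",.01),("yellow",.017)):
    for o in handle(s,c,z)[:3]: print(c,o[0],o[1],o[3].tolist(), np.linalg.norm(o[3][1]-o[3][2]))
print(plane(s,[(226,204),(259,202),(293,200)],.13))
print("apple",plane(s,[(334,165)],.04),"beak",plane(s,[(145,187)],.04),plane(s,[(141,232)],.04),plane(s,[(383,162)],.015))
print("shelf edge",plane(s,[(270,138)],.0))
cv2.imwrite("pics/rack0.png",cv2.resize(s["frame"][160:235,195:325],None,fx=6,fy=6,interpolation=cv2.INTER_CUBIC))
E
```

```text
green 134.5 (355.1756591796875, 213.55406188964844) [[0.5606389436018059, -0.19992931197826289, 0.010000000000000009], [0.6048592597597422, -0.19322393853009673, 0.010000000000000009], [0.5165984009902846, -0.20659466539164065, 0.010000000000000009]] 0.08926788631713055
yellow 1442.0 (466.6291809082031, 169.89324951171875) [[0.6972289271569715, -0.5509959723297093, 0.016999999999999904], [0.7987035973911839, -0.5307905826589507, 0.016999999999999904], [0.5966484489974969, -0.5708567836623966, 0.016999999999999904]] 0.20598927995224264
yellow 1240.0 (100.72936248779297, 201.93118286132812) [[0.6002307160374903, 0.6085583846488302, 0.016999999999999904], [0.6119569197432091, 0.674465877439368, 0.016999999999999904], [0.5885047713745784, 0.5426046929036367, 0.016999999999999904]] 0.13393048663493487
yellow 260.0 (407.0000305175781, 214.50001525878906) [[0.5568158219621421, -0.3613033448493802, 0.016999999999999904], [0.5999460028274483, -0.3471400941961289, 0.016999999999999904], [0.5138732220336029, -0.3753834710911238, 0.016999999999999904]] 0.09058814454451583
[[0.5848 0.1962 0.13  ]
 [0.5902 0.1004 0.13  ]
 [0.5957 0.0017 0.13  ]]
apple [[ 0.7117 -0.1304  0.04  ]] beak [[0.6449 0.4613 0.04  ]] [[0.5044 0.4717 0.04  ]] [[ 0.7244 -0.2895  0.015 ]]
shelf edge [[0.8073 0.0704 0.    ]]
```

View pics/rack0.png

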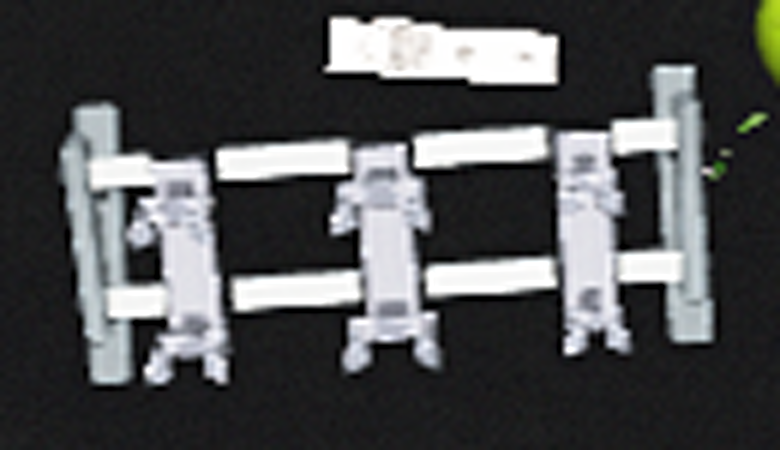

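The rack crop shows lip-to-lip spans of about 83, 95 and 67 px. So the right pair (y≈0) is small, the middle pair (y≈0.1) large and the left pair (y≈0.2) middle-sized. I'll confirm this with the wrist camera, going to the probes first.

Call:
move_arm([
  [[100, 0, 0, 0, 8], [100, 0, 0, 0, 8.2], [100, 0.037, -0.022, -0.009, 0], [100, 0.037, -0.022, -0.009, 0], [100, 0.037, -0.022, -0.009, 0], [100, 0.037, -0.022, -0.009, 0], [100, 0.037, -0.022, -0.009, 0], [100, 0.037, -0.022, -0.009, 0], [100, 0.037, -0.022, -0.009, 0], [100, 0.037, -0.022, -0.009, 0], [100, 0, 0, 0, 0], [100, 0, 0, 0, 0]],
], grip_force=20)

```text
t: 1.3
position: [0.4979, -0.2798, 0.3027]
tcp_rot: [-3.141, 0.001, 0.153]
ft_force: [-0.8, 0.0, 0.7]
finger_gap: 0.0853
grip_force: 0.0
```

Run:
```python
from h import *
np.set_printoptions(precision=4,suppress=True)
st=env.state();s=env.snapshot("wrist");print(st["position"],st["tcp_rot"],st["ft_force"]);print(np.array(s["tool_from_camera"]))
for c,z in(("green",.01),("yellow",.017)):
    for o in handle(s,c,z,st)[:3]:
        d=o[3][1]-o[3][2];print(c,o[0],o[1],o[3].tolist(), np.linalg.norm(d),np.arctan2(d[1],d[0]))
cv2.imwrite("pics/w1.png",s["frame"])
```

```text
[ 0.4979 -0.2798  0.3027] [-3.1412  0.0009  0.1532] [-0.799   0.0163  0.7127]
[[-0.0001 -0.9529 -0.3032  0.0767]
 [ 1.      0.0001 -0.0005 -0.0007]
 [ 0.0005 -0.3032  0.9529 -0.1423]
 [ 0.      0.      0.      1.    ]]
green 855.5 (227.82736206054688, 111.52925109863281) [[0.560305870616429, -0.19958352084791697, 0.010000000000000064], [0.603727692762851, -0.19283432645677373, 0.010000000000000009], [0.5143959129452057, -0.2066342809775452, 0.010000000000000009]] 0.09039140241286014 0.15326825426443483
yellow 7801.5 (527.876220703125, 67.23763275146484) [[0.6771469688642489, -0.5721207963601127, 0.017000000000000015], [0.7557964775351532, -0.5538460163562624, 0.01700000000000007], [0.5914803985849206, -0.5941341804917613, 0.017000000000000015]] 0.16918306644279732 0.24044366280410662
yellow 1584.0 (348.7236022949219, 134.09774780273438) [[0.5564394117148672, -0.361036425803126, 0.017000000000000015], [0.5988910966086306, -0.3475027471083987, 0.017000000000000015], [0.511447235194356, -0.3755116630270504, 0.017000000000000015]] 0.09182008641891473 0.30998176604907424
```

View pics/w1.png

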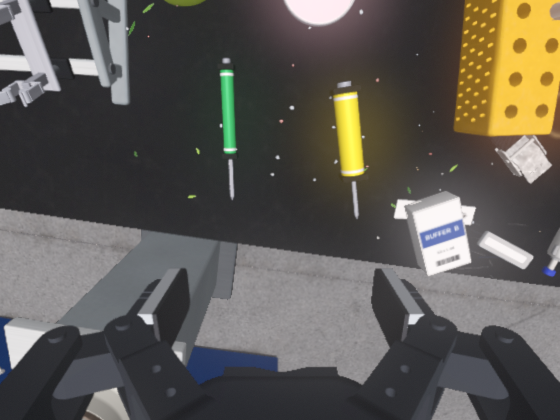

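The wrist view shows the green handle at (228,112) px and the yellow at (349,134) px. Both spikes point to the robot. Both positions agree with the top camera to 1 mm. Next I'll look at the rack.

Call:
move_arm([
  [[100, 0, 0, 0, 5.6], [100, -0.007, -0.048, -0.003, 0], [100, -0.007, -0.048, -0.003, 0], [100, -0.007, -0.048, -0.003, 0], [100, -0.007, -0.048, -0.003, 0], [100, -0.007, -0.048, -0.003, 0], [100, -0.007, -0.048, -0.003, 0], [100, -0.007, -0.048, -0.003, 0], [100, -0.007, -0.048, -0.003, 0], [100, 0, 0, 0, 0], [100, 0, 0, 0, 0], [100, 0, 0, 0, 0]],
])

```text
t: 2.55
position: [0.4243, 0.0538, 0.3276]
tcp_rot: [-3.109, 0.001, 0.105]
ft_force: [0.7, -0.0, -0.1]
finger_gap: 0.0852
grip_force: 0.0
```

Run:
```python
from h import *
st=env.state();s=env.snapshot("wrist");print(st["position"],st["tcp_rot"])
np.save("rack.npy",[s,st],allow_pickle=True)
f=s["frame"][0:300];cv2.imwrite("pics/w2.png",cv2.resize(f,(800,429),interpolation=cv2.INTER_CUBIC))
```

```text
[0.42429734 0.05377223 0.32756896] [-3.10857082e+00  7.82206273e-04  1.05156827e-01]
```

View pics/w2.png

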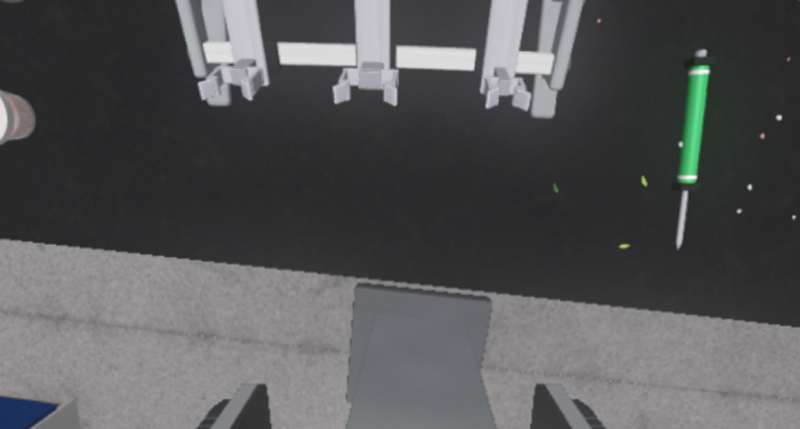

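The rack is at the top edge of the frame, with the small pair on the right. I need to go about 0.11 m forward. The tool also picked up a 0.03 rad roll, so I'll move more slowly and check it.

Call:
move_arm([
  [[100, 0.023, -0.007, 0, 0.8], [100, 0.023, -0.007, 0, 0.8], [100, 0.023, -0.007, 0, 0.8], [100, 0.023, -0.007, 0, 0.4], [100, 0.023, -0.007, 0, 0], [100, 0, 0, 0, 0], [100, 0, 0, 0, 0]],
])

```text
t: 3.3
position: [0.5382, 0.0696, 0.3285]
tcp_rot: [-3.085, 0.004, 0.1]
ft_force: [-0.5, 0.2, 0.6]
finger_gap: 0.0858
grip_force: 0.0
```

Run:
```python
from h import *
st=env.state();s=env.snapshot("wrist");print(st["position"],st["tcp_rot"],st["joint_pos"],st["dq"])
np.save("rack.npy",[s,st],allow_pickle=True)
f=s["frame"][0:300];cv2.imwrite("pics/w3.png",cv2.resize(f,(800,429),interpolation=cv2.INTER_CUBIC))
```

```text
[0.53818469 0.06963691 0.32848644] [-3.08503436  0.00432841  0.09999912] [0.09898778 0.13563065 0.42181292 1.86136427 0.05655388 3.14057971] [ 0.00231049 -0.03648086 -0.01270105  0.00508548  0.00050636 -0.00125104]
```

View pics/w3.png

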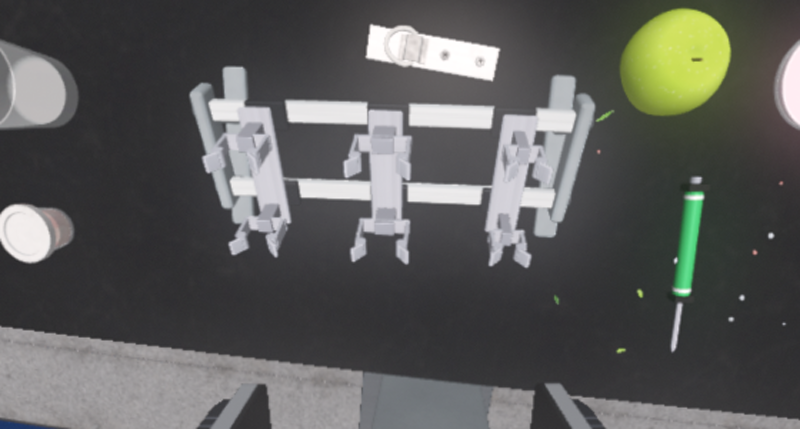

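Joint 6 is at its 3.14 limit, which explains the tilt. I'll use the half-turned grasp from here on. The rack is well in view, so I'll zoom in to read the lip tips.

Run:
```python
from h import *
s,st=np.load("rack.npy",allow_pickle=True)
cv2.imwrite("pics/w3z.png",cv2.resize(s["frame"][60:200,137:403],None,fx=3,fy=3,interpolation=cv2.INTER_CUBIC))
```

```text
(no output)
```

View pics/w3z.png

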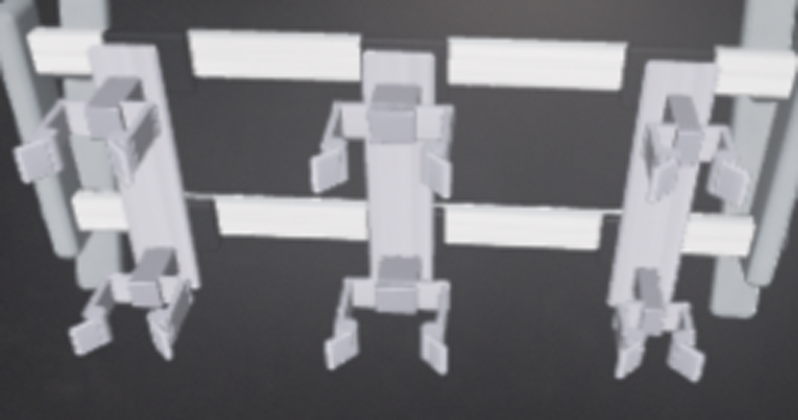

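Call:
move_arm([
  [[100, 0, 0, 0, -8.5], [100, 0, 0, 0, -8.5], [100, 0, 0, 0, -8.5], [100, 0, 0, 0, -8.5], [100, 0, 0, 0, -8.5], [100, 0, 0, 0, -8.5], [100, 0, 0, 0, -8.5], [100, 0, 0, 0, -8.5], [100, 0, 0, 0, -8.5], [100, 0, 0, 0, -8.5], [100, 0, 0, 0, -8.5], [100, 0, 0, 0, -8.5]],
])

```text
t: 4.55
position: [0.5372, 0.07, 0.33]
tcp_rot: [3.131, -0.056, 1.887]
ft_force: [0.4, -0.4, 0.2]
finger_gap: 0.0854
grip_force: 0.0
```

The crop shows the flare plates, in crop pixels:
- **Large pair:** front (342,345)/(434,350), rear (328,170)/(440,172).
- **Small pair:** front (629,358)/(688,358), rear (663,180)/(731,183).
- **Middle pair:** front (90,333)/(166,333).

The flare widths confirm small on the right, large in the middle and middle-sized on the left.

```bash
cat > m.py <<'E'
from h import *
np.set_printoptions(precision=4,suppress=True)
s,st=np.load("rack.npy",allow_pickle=True)
F={"large":[(342,345),(434,350),(328,170),(440,172)],"small":[(629,358),(688,358),(663,180),(731,183)],"middle":[(90,333),(166,333),(38,157),(122,157)]}
a=np.radians(26);h=.017
for n,p in F.items():
    p=np.array(p)/3+[137,60]
    f=plane(s,p[:2],.125-.036*np.sin(a)+h*np.cos(a),st);r=plane(s,p[2:],.125+.036*np.sin(a)+h*np.cos(a),st)
    d=r.mean(0)-f.mean(0)
    print(n,"front",f.mean(0),"rear",r.mean(0),"widths",np.linalg.norm(f[1]-f[0]),np.linalg.norm(r[1]-r[0]),"len",np.hypot(*d[:2]),"yaw",np.arctan2(d[1],d[0]),"seat",(f+r).mean(0)/2+[h*np.sin(a),0,-h*np.cos(a)])
# probe consistency check with tilted pose
print(handle(s,"green",.01,st)[0][3][0])
st=env.state();M=R.from_euler("xyz",st["tcp_rot"]).as_matrix();print(M)
E
python3 m.py
```

```text
large front [0.5406 0.0978 0.1245] rear [0.6043 0.1015 0.1561] widths 0.03413769392772967 0.03582182177117337 len 0.06382364567587182 yaw 0.05841647332533258 seat [0.5799 0.0997 0.125 ]
small front [ 0.5478 -0.0012  0.1245] rear [0.6114 0.0029 0.1561] widths 0.021420390826453105 0.021344838930259447 len 0.06369907422012967 yaw 0.06339079887133284 seat [0.5871 0.0008 0.125 ]
middle front [0.5353 0.1958 0.1245] rear [0.5992 0.2007 0.1561] widths 0.029384015066148534 0.028241978420572196 len 0.06405121003605965 yaw 0.07708600229106896 seat [0.5747 0.1982 0.125 ]
[ 0.5593 -0.2004  0.01  ]
[[-0.3109  0.9504 -0.0073]
 [ 0.9488  0.3108  0.0562]
 [ 0.0557  0.0106 -0.9984]]
```

Call:
move_arm([
  [[100, 0, 0, 0, -8.5], [100, 0, 0, 0, -8.5], [100, 0, 0, 0, -8.5], [100, 0, 0, 0, -8.5], [100, 0, 0, 0, -8.5], [100, 0, 0, 0, -8.5], [100, 0, 0, 0, -8.5], [100, 0, 0, 0, -8.5], [100, 0, 0, 0, -7], [100, 0, 0, 0, 0], [100, 0, 0, 0, 0]],
])

```text
t: 5.65
position: [0.5375, 0.0702, 0.3298]
tcp_rot: [3.085, -0.005, -3.096]
ft_force: [0.3, -0.2, 0.5]
finger_gap: 0.0854
grip_force: 0.0
```

The seats are consistent: flare centres 63.8 mm apart in plan (64.7 expected), pairs 99–100 mm apart, yaw 0.063. I'll add a small planner helper.

```bash
cat > go.py <<'E'
from h import *
def go(p,yaw):
    st=env.state();M=R.from_euler("xyz",st["tcp_rot"]).as_matrix()
    t=-np.degrees((yaw-np.arctan2(M[1,0],M[0,0])+np.pi)%(2*np.pi)-np.pi)
    d=(M@R.from_euler("z",t,degrees=True).as_matrix()).T@(np.array(p)-st["position"])
    print("now",np.round(st["position"],4),"turn deg",round(t,2),"shift",np.round(d,4))
E
python3 -c "
from go import *
go([.5603,-.1996,.12],np.pi+.153)
go([.5603,-.1996,.004],np.pi+.153)"
```

```text
now [0.5375 0.0702 0.3298] turn deg -6.18 shift [ 0.0188 -0.2816  0.1941]
now [0.5375 0.0702 0.3298] turn deg -6.18 shift [ 0.0189 -0.2882  0.3099]
```

Call:
move_arm([
  [[80, 0, 0, 0, -6.2], [80, 0.0019, -0.0282, 0.0194, 0], [80, 0.0019, -0.0282, 0.0194, 0], [80, 0.0019, -0.0282, 0.0194, 0], [80, 0.0019, -0.0282, 0.0194, 0], [80, 0.0019, -0.0282, 0.0194, 0], [80, 0.0019, -0.0282, 0.0194, 0], [80, 0.0019, -0.0282, 0.0194, 0], [80, 0.0019, -0.0282, 0.0194, 0], [80, 0.0019, -0.0282, 0.0194, 0], [80, 0.0019, -0.0282, 0.0194, 0], [80, 0, 0, 0, 0]],
])

```text
t: 6.85
position: [0.5601, -0.2018, 0.1162]
tcp_rot: [3.083, -0.004, -2.99]
ft_force: [-0.6, 0.6, -0.9]
finger_gap: 0.0684
grip_force: 0.0
```

```bash
python3 -c "
from go import *
go([.5603,-.1996,.004],np.pi+.153)
st=env.state();print(st['tcp_rot'],st['joint_pos']);s=env.snapshot('wrist')
for o in handle(s,'green',.01,st)[:2]:
  d=o[3][1]-o[3][2];print(o[0],o[3],np.arctan(d[1]/d[0]))"
```

```text
now [ 0.5601 -0.2018  0.1162] turn deg -0.11 shift [-0.0009 -0.0044  0.1121]
[ 3.0830498  -0.00372594 -2.99046775] [-0.36922459  0.21511984  0.09654224  1.48458027  0.04893566 -0.52103244]
2014.5 [[ 0.55850918 -0.20014222  0.01      ]
 [ 0.51544653 -0.20643697  0.01      ]
 [ 0.60635454 -0.19316326  0.01      ]] 0.14498804139961155
```

Call:
move_arm([
  [[80, 0, -0.0045, 0.025, 0], [80, 0, 0, 0.025, 0], [80, 0, 0, 0.025, 0], [80, 0, 0, 0.02, 0], [80, 0, 0, 0.017, 0], [80, 0, 0, 0, 0], [0, 0, 0, 0, 0], [0, 0, 0, 0, 0], [0, 0, 0, 0, 0], [0, 0, 0, 0, 0], [0, 0, 0, 0, 0]],
], grip_force=25)

```text
t: 8.0
position: [0.5622, -0.1979, 0.0088]
tcp_rot: [3.085, 0.002, -2.985]
ft_force: [-0.4, 0.4, 6.6]
finger_gap: 0.0148
grip_force: 25.4
```

Call:
move_arm([
  [[0, 0, 0, -0.02, 0], [0, 0, 0, -0.04, 0], [0, 0, 0, -0.045, 0], [0, 0, 0, -0.045, 0], [0, 0, 0, -0.045, 5.2], [0, 0, 0, -0.02, 0], [0, 0, 0, 0, 0], [0, 0, 0, 0, 0]],
])

```text
t: 8.8
position: [0.5634, -0.2099, 0.2217]
tcp_rot: [3.085, -0.005, -3.075]
ft_force: [-0.2, 0.1, -1.5]
finger_gap: 0.0147
grip_force: 24.9
```

Run:
```python
from go import *
np.set_printoptions(precision=4,suppress=True)
go([.5871-.06*np.sin(np.radians(26)),.0008,.125+.06*np.cos(np.radians(26))+.02],np.pi+.063)
st=env.state();s=env.snapshot('wrist');print(st["tcp_rot"],st["ft_force"],st["finger_gap"])
M=R.from_euler("xyz",st["tcp_rot"]).as_matrix()
hd=handle(s,'green',.2,st)[0];T=np.array(s["tool_from_camera"])
c,r=rays(s,[hd[1],*hd[2]],st)
# intersect with the tool's xz plane (y=0): handle coordinates in tool frame
for q in r:
    a=M.T@(c-st["position"]);b=M.T@q;k=-a[1]/b[1] if abs(b[1])>.05 else np.nan;print("tool",a+k*b, "b",b/np.linalg.norm(b))
b=(M.T@r.T).T;a=M.T@(c-st["position"])
for z in(-.01,-.006,0,): print(z,a+b*((z-a[2])/b[:,2])[:,None])
cv2.imwrite("pics/w4.png",s["frame"])
```

```text
now [ 0.5634 -0.2099  0.2217] turn deg 0.21 shift [-0.0108  0.2088  0.0346]
[ 3.0848 -0.0046 -3.075 ] [-0.1677  0.062  -1.4769] 0.014675481252029839
tool [nan nan nan] b [-0.4648  0.0013  0.8854]
tool [nan nan nan] b [-0.2149  0.0013  0.9766]
tool [nan nan nan] b [-0.6675  0.0011  0.7446]
-0.01 [[ 0.0092  0.0008 -0.01  ]
 [ 0.0495  0.0008 -0.01  ]
 [-0.0399  0.0008 -0.01  ]]
-0.006 [[ 0.0071  0.0008 -0.006 ]
 [ 0.0486  0.0008 -0.006 ]
 [-0.0435  0.0008 -0.006 ]]
0 [[ 0.0039  0.0008  0.    ]
 [ 0.0473  0.0008  0.    ]
 [-0.0489  0.0008  0.    ]]
```

View pics/w4.png

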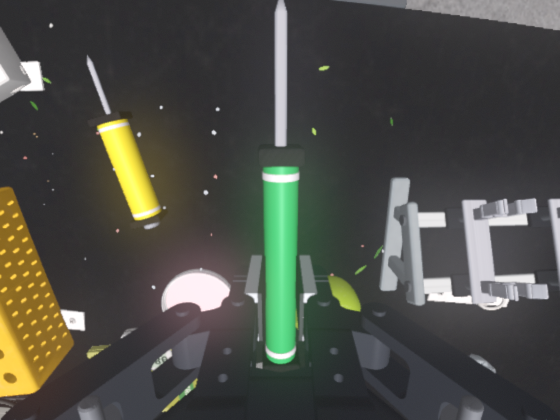

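The wrist view shows the green handle square in the fingers, spike towards the robot. Its middle sits about 5 mm robot-ward of the TCP and about 6–9 mm behind it. Next I'll go above the small clip seat.

```bash
cat >> go.py <<'E'
A=np.radians(26);YAW=.063
OUT=np.array([-np.sin(A)*np.cos(YAW),-np.sin(A)*np.sin(YAW),np.cos(A)])
SEAT={"small":np.array([.5871,.0008,.125]),"large":np.array([.5799,.0997,.125])}
def press(seat,out,off):
    "TCP target that puts the handle (offset off in tool axes) at out metres from the seat"
    M=R.from_euler("xyz",env.state()["tcp_rot"]).as_matrix()
    go(SEAT[seat]+OUT*out-M@np.array(off),np.pi+YAW)
E
python3 -c "
from go import *
press('small',.09,[.005,.0008,-.007])"
```

```text
now [ 0.563  -0.2098  0.2207] turn deg 0.21 shift [-0.0029  0.2066  0.0338]
```

Call:
move_arm([
  [[0, 0, 0.03, 0.005, 0], [0, 0, 0.035, 0.005, 0], [0, -0.001, 0.035, 0.005, 0], [0, -0.001, 0.035, 0.005, 0], [0, -0.001, 0.035, 0.005, 0.2], [0, 0, 0.0366, 0.009, 0], [0, 0, 0, 0, 0], [0, 0, 0, 0, 0], [0, 0, 0, 0, 0]],
])

```text
t: 9.75
position: [0.5522, -0.0024, 0.199]
tcp_rot: [3.085, -0.006, -3.079]
ft_force: [0.6, -0.7, -1.6]
finger_gap: 0.0143
grip_force: 24.9
```

Run:
```python
from go import *
np.set_printoptions(precision=4,suppress=True)
press('small',.09,[.005,.0008,-.007]);press('small',.03,[.005,.0008,-.007])
st=env.state();print(st["tcp_rot"],st["ft_force"])
s=env.snapshot('side');S=SEAT["small"]
q=proj(s,[S,S+OUT*.09]);print(q)
h=[o for o in handle(s,'green',.2)];print([(o[0],o[1],o[2].tolist()) for o in h])
# side ray onto the vertical plane of the pocket: end points -> handle height, x, tilt
n=np.array([-np.sin(YAW),np.cos(YAW),0])
c,r=rays(s,h[0][2]);P=c+r*(((S-c)@n)/(r@n))[:,None];print(P,"tilt",np.degrees(np.arctan((P[1,2]-P[0,2])/(P[1,0]-P[0,0]))),"mid",P.mean(0),np.linalg.norm(P[0]-P[1]))
x,y=q[1].astype(int);cv2.imwrite("pics/s1.png",cv2.resize(s["frame"][y-60:y+75,x-90:x+90],None,fx=4.4,fy=4.4,interpolation=cv2.INTER_CUBIC))
```

```text
now [ 0.5522 -0.0024  0.199 ] turn deg -0.0 shift [-0.0005  0.0005  0.0002]
now [ 0.5522 -0.0024  0.199 ] turn deg -0.0 shift [-0.0272 -0.0025  0.0539]
[ 3.085  -0.0061 -3.0787] [ 0.5576 -0.7046 -1.5891]
[[267.8895 195.9895]
 [280.1095 172.37  ]]
[]Traceback (most recent call last):
  File "<stdin>", line 10, in <module>
IndexError: list index out of range
```

Call:
move_arm([
  [[0, -0.0102, -0.001, 0.0202, 0], [0, -0.0102, -0.001, 0.0202, 0], [0, 0, 0, 0, 0], [0, -0.0023, -0.0002, 0.0045, 0], [0, -0.0023, -0.0002, 0.0045, 0], [0, -0.0023, -0.0002, 0.0045, 0], [0, -0.0023, -0.0002, 0.0045, 0], [0, 0, 0, 0, 0], [0, 0, 0, 0, 0]],
], grip_force=20)

```text
t: 10.7
position: [0.5818, 0.0004, 0.1416]
tcp_rot: [3.085, -0.004, -3.078]
ft_force: [-0.6, 0.5, 3.4]
finger_gap: 0.0148
grip_force: 25.3
```

```bash
sed -i 's/contourArea(c)<60/contourArea(c)<8/' h.py
cat > side.py <<'E'
from go import *
import sys
np.set_printoptions(precision=4,suppress=True)
def look(seat,colour,off):
    press(seat,0,off)
    st=env.state();print("F",st["ft_force"],"gap",st["finger_gap"],"rot",st["tcp_rot"])
    s=env.snapshot('side');S=SEAT[seat];q=proj(s,[S])[0]
    n=np.array([-np.sin(YAW),np.cos(YAW),0])
    for o in handle(s,colour,.1):
        if np.linalg.norm(o[1]-q)>60: continue
        c,r=rays(s,o[2]);P=c+r*(((S-c)@n)/(r@n))[:,None];P=P[np.argsort(P[:,0])]
        m=P.mean(0)-S
        print(o[0],"tilt",np.degrees(np.arctan2(P[1,2]-P[0,2],P[1,0]-P[0,0])),"len",np.linalg.norm(P[0]-P[1]),"mid-seat along",m@[np.cos(A),0,np.sin(A)],"out",m@OUT)
    return s,q
def crop(s,q,name):
    x,y=q.astype(int);cv2.imwrite(name,cv2.resize(s["frame"][y-60:y+60,x-80:x+80],None,fx=5,fy=5,interpolation=cv2.INTER_CUBIC))
E
python3 -c "
from side import *
s,q=look('small','green',[.005,.0008,-.007]);crop(s,q,'pics/s1.png')"
```

```text
now [0.5818 0.0004 0.1416] turn deg 0.01 shift [-0.0104 -0.0017  0.0235]
F [-0.6304  0.5339  3.3609] gap 0.014769562134452853 rot [ 3.085  -0.0043 -3.0785]
43.5 tilt 1.4120477245934773 len 0.03381229757736024 mid-seat along -0.02589911023406193 out 0.02946613343381401
20.5 tilt 31.601993156825706 len 0.02524151154922529 mid-seat along 0.025011257001170902 out 0.014269890918268477
```

View pics/s1.png

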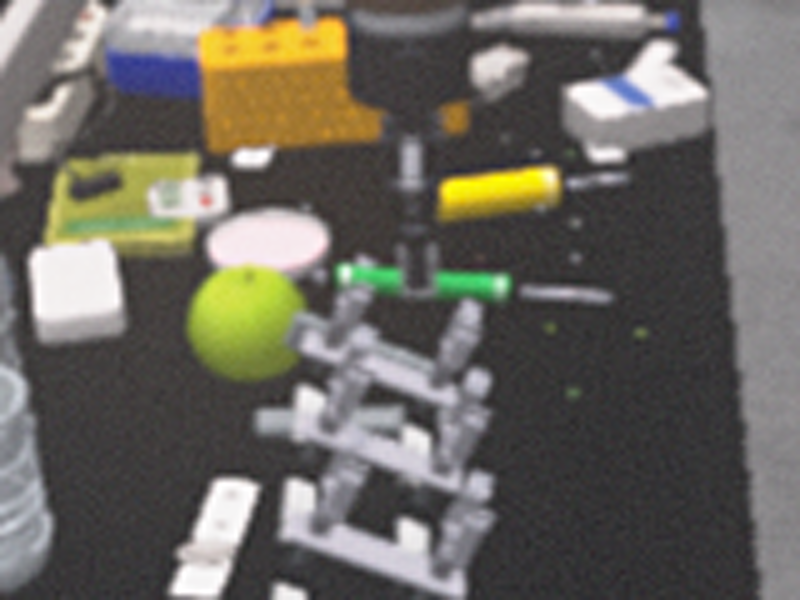

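The side view shows the handle still level over the small pair (green, about (340–510, 285) in the crop), resting at the rear clip's lead-in. I'll press on gently so that it pivots.

Call:
move_arm([
  [[0, -0.0023, -0.0002, 0.0045, 0], [0, -0.0023, -0.0002, 0.0045, 0], [0, 0, 0, 0, 0], [0, 0, 0, 0, 0]],
], grip_force=20)

```text
t: 11.15
position: [0.5861, 0.0009, 0.1317]
tcp_rot: [3.085, -0.006, -3.078]
ft_force: [-2.5, 0.0, 0.6]
finger_gap: 0.0147
grip_force: 24.9
```

```bash
cat >> side.py <<'E'
def tilt(s,colour,q):
    h=cv2.inRange(cv2.cvtColor(s["frame"],cv2.COLOR_BGR2HSV),*{"green":((58,110,50),(85,255,255)),"yellow":((22,150,90),(32,255,255))}[colour])
    x,y=q.astype(int);z=np.zeros_like(h);z[y-60:y+60,x-60:x+60]=h[y-60:y+60,x-60:x+60]
    p=np.argwhere(z)[:,::-1].astype(np.float32)
    v=cv2.fitLine(p,cv2.DIST_HUBER,0,.01,.01).ravel();t=(p-v[2:])@v[:2];return len(p),np.array([v[2:]+t.min()*v[:2],v[2:]+t.max()*v[:2]])
def look2(seat,colour,off):
    press(seat,0,off);st=env.state();print("F",st["ft_force"],"mom",st["moment"],"rot",st["tcp_rot"])
    s=env.snapshot('side');S=SEAT[seat];q=proj(s,[S])[0];n=np.array([-np.sin(YAW),np.cos(YAW),0])
    k,e=tilt(s,colour,q);c,r=rays(s,e);P=c+r*(((S-c)@n)/(r@n))[:,None];P=P[np.argsort(P[:,0])];m=P.mean(0)-S
    print(k,"tilt",np.degrees(np.arctan2(P[1,2]-P[0,2],P[1,0]-P[0,0])),"len",np.linalg.norm(P[0]-P[1]),"along",m@[np.cos(A),0,np.sin(A)],"out",m@OUT)
    return s,q
E
python3 -c "
from side import *
look2('small','green',[.005,.0008,-.007])"
```

```text
now [0.5861 0.0009 0.1317] turn deg 0.01 shift [-0.006  -0.0014  0.0137]
F [-2.5125  0.0493  0.617 ] mom [-0.0432  0.2329  0.0154] rot [ 3.0848 -0.0056 -3.0784]
72 tilt 9.628544854343458 len 0.08500958792708396 along -0.0012390131082115627 out 0.010093740940646728
```

It is pivoting: 9.6° at about 2.5 N. I'll continue.

Call:
move_arm([
  [[0, -0.0018, -0.0002, 0.0036, 0], [0, -0.0018, -0.0002, 0.0036, 0], [0, -0.0018, -0.0002, 0.0036, 0], [0, 0, 0, 0, 0], [0, 0, 0, 0, 0]],
], grip_force=20)

```text
t: 11.7
position: [0.5915, 0.001, 0.1214]
tcp_rot: [3.085, -0.005, -3.079]
ft_force: [-5.2, -0.9, 6.2]
finger_gap: 0.0145
grip_force: 25.4
```

```bash
python3 -c "
from side import *
look2('small','green',[.005,.0008,-.007])"
```

```text
now [0.5915 0.001  0.1214] turn deg -0.0 shift [-0.0006 -0.0005  0.0034]
F [-5.1742 -0.9201  6.1629] mom [-0.2161  0.9524  0.0638] rot [ 3.0852 -0.0051 -3.0786]
61 tilt 12.236151726793066 len 0.09550874678266992 along -0.007011459174413469 out 0.0005074082819858927
```

Call:
move_arm([
  [[0, -0.0014, -0.0001, 0.0027, 0], [0, -0.0014, -0.0001, 0.0027, 0], [0, 0, 0, 0, 0], [0, 0, 0, 0, 0]],
], grip_force=20)

```text
t: 12.15
position: [0.594, 0.0012, 0.1163]
tcp_rot: [3.085, -0.005, -3.079]
ft_force: [-8.1, -1.6, 8.0]
finger_gap: 0.0146
grip_force: 25.7
```

```bash
python3 -c "
from side import *
look2('small','green',[.005,.0008,-.007])"
```

```text
now [0.594  0.0012 0.1163] turn deg -0.01 shift [ 0.0019 -0.0003 -0.0016]
F [-8.135  -1.5966  8.0456] mom [-0.2962  1.4412  0.1195] rot [ 3.0853 -0.0054 -3.0787]
58 tilt 13.26618848140493 len 0.08355760089119506 along -0.003177742557705019 out -0.006715431048307152
```

Tilt has stalled at 13° while the carriage sinks. I'll back off, open slightly so the handle settles in both lead-ins, regrip it at the slope's angle, then press.

Call:
move_arm([
  [[0, 0.0024, 0.0002, -0.0045, 0], [0, 0.0024, 0.0002, -0.0045, 0], [0, 0, 0, 0, 0], [28, 0, 0, 0, 0], [28, 0, 0, 0, 0], [28, 0, 0, 0, 0], [28, 0, 0, 0, 0]],
])

```text
t: 12.9
position: [0.5897, 0.0012, 0.1248]
tcp_rot: [3.085, -0.005, -3.078]
ft_force: [-0.5, -0.6, 0.9]
finger_gap: 0.024
grip_force: 0.0
```

```bash
python3 -c "
from side import *
s,q=look2('small','green',[.005,.0008,-.007])"
```

```text
now [0.5897 0.0012 0.1248] turn deg 0.01 shift [-0.0024 -0.001   0.0068]
F [-0.5153 -0.5986  0.857 ] mom [-0.0552  0.0013  0.0321] rot [ 3.0848 -0.0048 -3.0784]
64 tilt 9.530813488456571 len 0.09430393167893292 along -0.008516252127001904 out 0.011313491327546003
```

The handle's rear clip end is now at out≈0, so it has snapped in, while the front still sits up on its flares. I'll retreat, shut the fingers and press the handle from above between the clips.

Call:
move_arm([
  [[30, 0, 0, -0.02, 0], [30, 0, 0, -0.03, 0], [30, 0, 0, -0.03, 0], [0, 0, 0, 0, 0], [0, 0, 0, 0, 0], [0, 0, 0, 0, 0]],
])

```text
t: 13.55
position: [0.59, -0.0034, 0.2037]
tcp_rot: [3.085, -0.006, -3.078]
ft_force: [0.7, -0.7, -0.6]
finger_gap: 0.0003
grip_force: 0.0
```

```bash
cat >> go.py <<'E'
XS=np.array([np.cos(A)*np.cos(YAW),np.cos(A)*np.sin(YAW),np.sin(A)])
def at(seat,along,out): go(SEAT[seat]+XS*along+OUT*out,np.pi+YAW)
E
python3 -c "
from side import *
s,q=look2('small','green',[.005,.0008,-.007]);at('small',-.016,.03);at('small',-.016,0)
x,y=q.astype(int);cv2.imwrite('pics/s2.png',cv2.resize(s['frame'][y-30:y+20,x-30:x+35],None,fx=10,fy=10,interpolation=cv2.INTER_CUBIC))"
```

```text
now [ 0.59   -0.0034  0.2037] turn deg 0.01 shift [-0.0029 -0.001   0.0859]
F [ 0.6828 -0.6683 -0.6069] mom [-0.0407  0.0004  0.0113] rot [ 3.0847 -0.0062 -3.0784]
104 tilt 11.518706179436528 len 0.09458359895935892 along -0.008446962495352558 out 0.011299524913056705
now [ 0.5899 -0.0033  0.2036] turn deg 0.01 shift [0.0297 0.0009 0.059 ]
now [ 0.5899 -0.0033  0.2036] turn deg 0.01 shift [ 0.0163 -0.0006  0.0858]
```

Call:
move_arm([
  [[0, 0.015, 0.0005, 0.02, 0], [0, 0.0147, 0.0004, 0.02, 0], [0, 0, 0, 0.019, 0], [0, 0, 0, 0, 0], [0, -0.0023, -0.0002, 0.0045, 0], [0, -0.0023, -0.0002, 0.0045, 0], [0, -0.0023, -0.0002, 0.0045, 0], [0, 0, 0, 0, 0], [0, 0, 0, 0, 0]],
])

```text
t: 14.5
position: [0.5673, -0.0005, 0.1331]
tcp_rot: [3.085, -0.004, -3.078]
ft_force: [-0.6, -1.4, 2.6]
finger_gap: 0.0001
grip_force: 1.5
```

```bash
python3 -c "
from side import *
s,q=look2('small','green',[.005,.0008,-.007]);at('small',-.016,0)"
```

```text
now [ 0.5673 -0.0005  0.1331] turn deg 0.01 shift [-0.0249 -0.0012  0.015 ]
F [-0.5815 -1.4028  2.5712] mom [-0.0298  0.1051  0.0143] rot [ 3.0849 -0.0041 -3.0785]
89 tilt 14.315647740561117 len 0.08338114228591982 along -0.0017277151217922082 out 0.003898841809585392
now [ 0.5672 -0.0005  0.1332] turn deg 0.01 shift [-0.0056 -0.0008  0.0152]
```

Call:
move_arm([
  [[0, -0.0018, -0.0002, 0.0036, 0], [0, -0.0018, -0.0002, 0.0036, 0], [0, -0.0018, -0.0002, 0.0036, 0], [0, 0, 0, 0, 0]],
])

```text
t: 14.95
position: [0.5718, -0.0002, 0.1216]
tcp_rot: [3.085, -0.006, -3.079]
ft_force: [-6.2, -0.7, 6.5]
finger_gap: -0.0002
grip_force: 3.8
```

Call:
move_arm([
  [[0, -0.0018, -0.0002, 0.0036, 0], [0, 0, 0, 0, 0]],
])

```text
t: 15.15
position: [0.5739, -0.0, 0.118]
tcp_rot: [3.085, -0.005, -3.078]
ft_force: [-3.6, -0.1, 6.6]
finger_gap: 0.0
grip_force: 3.3
```

```bash
python3 -c "
from side import *
s,q=look2('small','green',[.005,.0008,-.007]);at('small',-.016,0)"
```

```text
now [ 0.5739 -0.      0.118 ] turn deg 0.01 shift [-0.0182 -0.0004 -0.0001]
F [-3.5667 -0.1495  6.636 ] mom [-0.0921  0.6057  0.0455] rot [ 3.0849 -0.0051 -3.0785]
70 tilt 28.736069609804566 len 0.054346726806742955 along -0.006167046071906974 out -0.010460437317258913
now [ 0.5739 -0.      0.1181] turn deg 0.01 shift [ 0.0011 -0.      0.0002]
```

The tilt is now about the slope's angle and the carriage is sinking. I'll keep going to the snap.

Call:
move_arm([
  [[0, -0.0014, -0.0001, 0.0027, 0], [0, 0, 0, 0, 0]],
])

```text
t: 15.4
position: [0.5752, 0.0, 0.1155]
tcp_rot: [3.085, -0.005, -3.079]
ft_force: [-5.0, -0.7, 7.0]
finger_gap: -0.0001
grip_force: 4.2
```

Call:
move_arm([
  [[0, -0.0014, -0.0001, 0.0027, 0], [0, 0, 0, 0, 0]],
])

```text
t: 15.6
position: [0.5764, 0.0002, 0.1129]
tcp_rot: [3.085, -0.005, -3.079]
ft_force: [-5.6, -1.3, 9.5]
finger_gap: -0.0002
grip_force: 5.1
```

Call:
move_arm([
  [[0, -0.0014, -0.0001, 0.0027, 0], [0, 0, 0, 0, 0]],
])

```text
t: 15.8
position: [0.5773, 0.0002, 0.1114]
tcp_rot: [3.085, -0.006, -3.079]
ft_force: [-12.3, -1.2, 16.2]
finger_gap: 0.0003
grip_force: 9.6
```

```bash
python3 -c "
from side import *
s,q=look2('small','green',[.005,.0008,-.007]);at('small',-.016,0)"
```

```text
now [0.5773 0.0002 0.1114] turn deg -0.0 shift [-0.0148 -0.0001 -0.0066]
F [-12.347   -1.1539  16.2117] mom [-0.2168  2.3099  0.0652] rot [ 3.0852 -0.0056 -3.0787]
65 tilt 31.544986892232053 len 0.05457022093658364 along -0.006410063349361033 out -0.017709594693490753
now [0.5773 0.0002 0.1114] turn deg -0.01 shift [ 0.0046  0.0003 -0.0066]
```

Force is up to 20 N at the carriage's stop, with the handle low, so it looks seated. I'll lift and check.

Call:
move_arm([
  [[0, 0.004, 0, -0.01, 0], [0, 0.01, 0, -0.03, 0], [0, 0, 0, -0.045, 0], [50, 0, 0, -0.045, 0], [50, 0, 0, -0.04, 0], [50, 0, 0, 0, 0]],
])

```text
t: 16.45
position: [0.567, -0.0103, 0.2854]
tcp_rot: [3.086, 0.003, -3.079]
ft_force: [1.1, -0.3, 0.3]
finger_gap: 0.0425
grip_force: 0.0
```

```bash
python3 -c "
from side import *
look2('small','green',[.005,.0008,-.007])
st=env.state();s=env.snapshot('wrist');hs=handle(s,'green',.125,st);S=SEAT['small']
for o in hs[:2]:
  # rays onto seat plane (normal OUT)
  c,r=rays(s,o[2],st);P=c+r*(((S-c)@OUT)/(r@OUT))[:,None];P=P[np.argsort(P[:,0])];d=P[1]-P[0];m=P.mean(0)-S
  print(o[0],'len',np.linalg.norm(d),'along',m@XS,'side',m@np.cross(OUT,XS),'yawerr',np.arcsin(d@np.cross(OUT,XS)/np.linalg.norm(d)))
crop=s['frame'];cv2.imwrite('pics/w5.png',crop)
"
```

```text
now [ 0.567  -0.0103  0.2854] turn deg -0.0 shift [-0.0253  0.      0.1677]
F [ 1.0887 -0.3307  0.291 ] mom [-0.0607 -0.0271  0.0002] rot [ 3.0857  0.0033 -3.0786]
81 tilt 26.994876325334392 len 0.055202142119965165 along -0.005638927787118762 out 0.000763106312995805
1008.0 len 0.09022077442890676 along -0.00023709194127349357 side 0.0004159434218033079 yawerr 0.003936702700168294
23.5 len 0.012634352204234407 along 0.0516734417440405 side -0.0001873999535217316 yawerr -1.5441771424970825
```

View pics/w5.png

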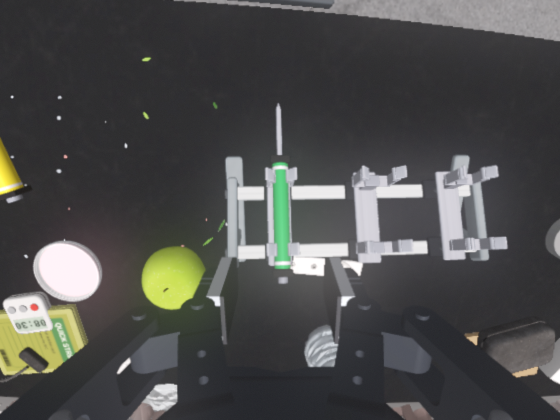

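The thin probe is home: tilt 27°, side offset 0.4 mm, along 0 mm, and out under 1 mm. In the picture the green handle at (281,215) px lies in both clips, spike at the lower end. On to the thick probe.

```bash
python3 -c "
from go import *
go([.5564,-.3610,.13],np.pi+.31)"
```

```text
now [ 0.5662 -0.0101  0.2801] turn deg -14.15 shift [ 0.1179 -0.339   0.1302]
```

Call:
move_arm([
  [[65, 0, 0, 0, -7.1], [65, 0, 0, 0, -7.1], [65, 0.0131, -0.0377, 0.012, 0], [65, 0.0131, -0.0377, 0.012, 0], [65, 0.0131, -0.0377, 0.012, 0], [65, 0.0131, -0.0377, 0.012, 0], [65, 0.0131, -0.0377, 0.015, 0], [65, 0.0131, -0.0377, 0.015, 0], [65, 0.0131, -0.0377, 0.015, 0], [65, 0.0131, -0.0377, 0.017, 0], [65, 0.0131, -0.0377, 0.02, 0], [65, 0, 0, 0, 0]],
])

```text
t: 17.75
position: [0.5532, -0.3641, 0.123]
tcp_rot: [3.08, 0.004, -2.835]
ft_force: [-0.6, 0.7, -0.5]
finger_gap: 0.0554
grip_force: 0.0
```

```bash
python3 -c "
from go import *
go([.5564,-.361,.006],np.pi+.31)
st=env.state();print(st['tcp_rot'],st['joint_pos']);s=env.snapshot('wrist')
for o in handle(s,'yellow',.017,st)[:3]:
  d=o[3][1]-o[3][2];print(o[0],o[3],np.linalg.norm(d),np.arctan(d[1]/d[0]))"
```

```text
now [ 0.5532 -0.3641  0.123 ] turn deg -0.19 shift [-0.0035 -0.0052  0.1169]
[ 3.07954987  0.0036073  -2.8349047 ] [-0.59975781  0.39634822  0.33460677  1.55570736  0.04107399 -0.90751612]
6549.5 [[ 0.71316642 -0.54627904  0.017     ]
 [ 0.6234776  -0.5512473   0.017     ]
 [ 0.82793216 -0.54237542  0.017     ]] 0.20464695702466063 0.043365750171846476
3913.0 [[ 0.55761629 -0.36112357  0.017     ]
 [ 0.51439927 -0.3744942   0.017     ]
 [ 0.60599938 -0.34617378  0.017     ]] 0.095878187433624 0.2998523925354332
152.0 [[ 0.59046821 -0.54137095  0.017     ]
 [ 0.59553225 -0.56504183  0.017     ]
 [ 0.58544483 -0.51789611  0.017     ]] 0.04821280899208972 -1.3600118538659678
```

Call:
move_arm([
  [[65, -0.0035, -0.005, 0.025, 0], [65, 0, 0, 0.025, 0], [65, 0, 0, 0.025, 0], [65, 0, 0, 0.025, 0], [65, 0, 0, 0.0165, 0], [65, 0, 0, 0, 0], [0, 0, 0, 0, 0], [0, 0, 0, 0, 0], [0, 0, 0, 0, 0], [0, 0, 0, 0, 0], [0, 0, 0, 0, 0]],
], grip_force=20)

```text
t: 18.9
position: [0.5606, -0.3585, 0.0149]
tcp_rot: [3.087, 0.011, -2.831]
ft_force: [-0.6, 1.1, 6.5]
finger_gap: 0.0289
grip_force: 21.4
```

Call:
move_arm([
  [[0, 0, 0, -0.02, 0], [0, 0, 0, -0.04, 0], [0, 0, 0, -0.045, 0], [0, 0, 0, -0.045, 0], [0, 0, 0, -0.045, 7], [0, 0, 0, -0.045, 7.2], [0, 0, 0, 0, 0], [0, 0, 0, 0, 0]],
])

```text
t: 19.7
position: [0.5623, -0.3724, 0.2539]
tcp_rot: [3.086, -0.003, -3.078]
ft_force: [1.0, 0.7, -2.3]
finger_gap: 0.0286
grip_force: 20.8
```

```bash
python3 -c "
from go import *
np.set_printoptions(precision=4,suppress=True)
st=env.state();s=env.snapshot('wrist');M=R.from_euler('xyz',st['tcp_rot']).as_matrix()
for o in [o for o in handle(s,'yellow',.2,st)[:4] if o[0]>300]:
  c,r=rays(s,o[2],st);b=(M.T@r.T).T;a=M.T@(c-st['position'])
  for z in(-.012,-.008,-.004):
    P=a+b*((z-a[2])/b[:,2])[:,None];print(o[0],z,P.mean(0),np.linalg.norm(P[0]-P[1]),np.degrees(np.arctan((P[1]-P[0])[1]/(P[1]-P[0])[0])))
press('large',.10,[.005,0,-.009])"
```

```text
10668.0 -0.012 [ 0.0036  0.0011 -0.012 ] 0.09491627953857987 -0.8610185702783706
10668.0 -0.008 [ 0.0013  0.0011 -0.008 ] 0.09783127548951852 -0.8610185702783704
10668.0 -0.004 [-0.001   0.0012 -0.004 ] 0.10074627144045716 -0.8610185702783705
2873.0 -0.012 [ 0.011  -0.0732 -0.012 ] 0.055016154850031126 -7.37825031626606
2873.0 -0.008 [ 0.009  -0.0754 -0.008 ] 0.056705768785634984 -7.378250316266046
2873.0 -0.004 [ 0.0069 -0.0777 -0.004 ] 0.05839538272123881 -7.3782503162660396
397.5 -0.012 [ 0.0549  0.0008 -0.012 ] 0.02768113358399434 88.74994597705395
397.5 -0.008 [ 0.0542  0.0008 -0.008 ] 0.028531255319770313 88.74994597705395
397.5 -0.004 [ 0.0534  0.0008 -0.004 ] 0.029381377055546287 88.74994597705395
now [ 0.5619 -0.372   0.252 ] turn deg 0.07 shift [-0.0091  0.4668  0.0729]
```

Call:
move_arm([
  [[0, -0.001, 0.03, 0.0025, 0], [0, -0.001, 0.0437, 0.0025, 0], [0, -0.001, 0.0437, 0.0025, 0], [0, -0.001, 0.0437, 0.0025, 0], [0, -0.001, 0.0437, 0.0025, 0], [0, -0.001, 0.0437, 0.0025, 0], [0, -0.001, 0.0437, 0.0025, 0], [0, -0.001, 0.0437, 0.0025, 0], [0, -0.001, 0.0437, 0.0025, 0], [0, 0, 0.0437, 0.0025, 0], [0, 0, 0.0437, 0.0025, 0], [0, 0, 0, 0, 0]],
])

```text
t: 20.95
position: [0.5398, 0.0998, 0.2495]
tcp_rot: [3.084, -0.008, -3.073]
ft_force: [-0.5, -0.7, -1.6]
finger_gap: 0.0291
grip_force: 20.8
```

```bash
python3 -c "
from go import *
o=[.003,.001,-.009]
press('large',.10,o);press('large',.06,o);print(env.state()['tcp_rot'])"
```

```text
now [0.5398 0.0998 0.2495] turn deg 0.34 shift [ 0.0005 -0.0056  0.0435]
now [0.5398 0.0998 0.2495] turn deg 0.34 shift [-0.0173 -0.0076  0.0792]
[ 3.08409334 -0.00830331 -3.07263014]
```

Call:
move_arm([
  [[0, 0, -0.0056, 0.022, 0.3], [0, 0, 0, 0.0215, 0], [0, -0.009, -0.001, 0.0178, 0], [0, -0.009, -0.001, 0.0178, 0], [0, -0.0066, -0.0008, 0.0135, 0], [0, 0, 0, 0, 0], [0, -0.0023, -0.0002, 0.0045, 0], [0, -0.0023, -0.0002, 0.0045, 0], [0, -0.0023, -0.0002, 0.0045, 0], [0, -0.0023, -0.0002, 0.0045, 0], [0, 0, 0, 0, 0], [0, 0, 0, 0, 0]],
])

```text
t: 22.15
position: [0.5747, 0.095, 0.141]
tcp_rot: [3.084, -0.005, -3.083]
ft_force: [-2.6, 4.5, 1.1]
finger_gap: 0.0287
grip_force: 20.9
```

```bash
python3 -c "
from side import *
look2('large','yellow',[.003,.001,-.009])"
```

```text
now [0.5747 0.095  0.141 ] turn deg -0.27 shift [-0.0085  0.0024  0.0252]
F [-2.55    4.5139  1.1143] mom [0.9205 0.4697 0.1277] rot [ 3.0842 -0.0049 -3.0833]
216 tilt 24.173403225314377 len 0.18091312218097036 along 0.030473214578793595 out 0.021416047179093314
```

A sideways force of 4.5 N shows the handle is about 3 mm low in y on a flare. I'll correct that and tighten the side mask window.

Call:
move_arm([
  [[0, 0.0023, 0.003, -0.0045, -0.2], [0, 0, 0, 0, 0], [0, 0, 0, 0, 0]],
])

```text
t: 22.5
position: [0.5725, 0.0971, 0.1457]
tcp_rot: [3.085, -0.004, -3.08]
ft_force: [0.2, 1.3, -1.2]
finger_gap: 0.0287
grip_force: 20.7
```

```bash
sed -i 's/y-60:y+60,x-60:x+60\]/y-32:y+22,x-32:x+38]/g' side.py; python3 -c "
from side import *
s,q=look2('large','yellow',[.003,.001,-.009]);print(q,tilt(s,'yellow',q))
print([(o[0],o[1]) for o in handle(s,'yellow',.1) if abs(o[1]-q).max()<80])"
```

```text
now [0.5725 0.0971 0.1457] turn deg -0.09 shift [-0.0107 -0.      0.0298]
F [ 0.1834  1.2715 -1.2181] mom [ 0.2563 -0.1601  0.0715] rot [ 3.0853 -0.0041 -3.0802]
221 tilt 22.993848766647364 len 0.1087087206055989 along -0.005538733277790498 out 0.027268754202788955
[267.6172 213.3649] (221, array([[255.3993, 200.7971],
       [290.7905, 212.6268]], dtype=float32))
[(108.5, (280.29241943359375, 209.22640991210938)), (99.0, (239.57933044433594, 143.4517364501953)), (63.5, (263.0943298339844, 203.16983032226562))]
```

The handle has already pivoted to about 23° and the side force is gone. I'll press on.

Call:
move_arm([
  [[0, -0.0023, 0.0004, 0.0045, 0], [0, -0.0023, -0.0002, 0.0045, 0], [0, -0.0023, -0.0002, 0.0045, 0], [0, 0, 0, 0, 0], [0, 0, 0, 0, 0]],
])

```text
t: 23.05
position: [0.5789, 0.099, 0.1317]
tcp_rot: [3.084, -0.006, -3.08]
ft_force: [-4.1, 5.5, 4.1]
finger_gap: 0.0289
grip_force: 21.1
```

Call:
move_arm([
  [[0, -0.0023, -0.0002, 0.0045, 0], [0, -0.0023, -0.0002, 0.0045, 0], [0, 0, 0, 0, 0], [0, 0, 0, 0, 0]],
])

```text
t: 23.45
position: [0.5833, 0.0993, 0.123]
tcp_rot: [3.084, -0.006, -3.08]
ft_force: [-6.3, 3.7, 7.0]
finger_gap: 0.0291
grip_force: 21.5
```

```bash
python3 -c "
from side import *
s,q=look2('large','yellow',[.003,.001,-.009])"
```

```text
now [0.5833 0.0993 0.123 ] turn deg -0.07 shift [ 0.0003 -0.0003  0.0071]
F [-6.2905  3.6743  7.0022] mom [0.913  1.1707 0.0476] rot [ 3.0837 -0.0056 -3.0798]
168 tilt 22.382401620286103 len 0.10777624216317559 along -0.005485016991868 out 0.00327935123079125
```

Call:
move_arm([
  [[0, -0.0018, 0.001, 0.0036, 0], [0, -0.0018, 0.0005, 0.0036, 0], [0, 0, 0, 0, 0]],
])

```text
t: 23.8
position: [0.587, 0.1007, 0.1155]
tcp_rot: [3.085, -0.005, -3.08]
ft_force: [-3.0, 0.6, 5.6]
finger_gap: 0.0291
grip_force: 22.0
```

Call:
move_arm([
  [[0, -0.0018, 0, 0.0036, 0], [0, 0, 0, 0, 0]],
])

```text
t: 24.0
position: [0.5886, 0.1008, 0.1121]
tcp_rot: [3.085, -0.006, -3.08]
ft_force: [-5.3, -0.5, 8.4]
finger_gap: 0.029
grip_force: 22.2
```

```bash
python3 -c "
from side import *
s,q=look2('large','yellow',[.003,.001,-.009])"
```

```text
now [0.5886 0.1008 0.1121] turn deg -0.11 shift [ 0.0059 -0.0009 -0.0039]
F [-5.2622 -0.4686  8.3862] mom [0.0289 0.9809 0.1075] rot [ 3.0854 -0.0055 -3.0804]
139 tilt 23.252857176726938 len 0.11019384571311841 along -0.005044287534115541 out -0.0067527703753992125
```

Call:
move_arm([
  [[0, -0.0014, 0, 0.0027, 0], [0, 0, 0, 0, 0]],
])

```text
t: 24.25
position: [0.5895, 0.1011, 0.1092]
tcp_rot: [3.085, -0.007, -3.08]
ft_force: [-6.1, -1.2, 5.9]
finger_gap: 0.029
grip_force: 23.9
```

Call:
move_arm([
  [[0, -0.0014, 0, 0.0027, 0], [0, 0, 0, 0, 0]],
])

```text
t: 24.45
position: [0.5909, 0.1012, 0.1065]
tcp_rot: [3.086, -0.007, -3.08]
ft_force: [-7.0, -0.3, 7.5]
finger_gap: 0.0293
grip_force: 24.0
```

Call:
move_arm([
  [[0, -0.0014, 0, 0.0027, 0], [0, 0, 0, 0, 0]],
])

```text
t: 24.65
position: [0.5918, 0.1016, 0.1054]
tcp_rot: [3.085, -0.006, -3.08]
ft_force: [-13.4, -0.8, 16.5]
finger_gap: 0.0292
grip_force: 25.7
```

```bash
python3 -c "
from side import *
s,q=look2('large','yellow',[.003,.001,-.009])"
```

```text
now [0.5918 0.1016 0.1054] turn deg -0.1 shift [ 0.0091 -0.001  -0.0106]
F [-13.3577  -0.7867  16.4877] mom [-0.0576  2.5384  0.1739] rot [ 3.0851 -0.0064 -3.0803]
104 tilt 23.258750827785043 len 0.10692423487092659 along -0.008934979359506117 out -0.01414907122809444
```

Force is 21 N at the carriage stop. I'll release and look.

Call:
move_arm([
  [[0, 0.0045, 0, -0.009, 0], [50, 0.003, 0, -0.005, 0], [50, 0, 0, 0, 0], [50, 0, 0, 0, 0], [50, 0, 0, -0.02, 0], [50, 0, 0, -0.04, 0], [50, 0, 0, -0.045, 0], [50, 0, 0, -0.045, 0], [50, 0, 0, -0.02, 0], [50, 0, 0, 0, 0]],
])

```text
t: 25.7
position: [0.5881, 0.0909, 0.2907]
tcp_rot: [3.085, -0.0, -3.081]
ft_force: [1.4, 0.3, 0.2]
finger_gap: 0.0428
grip_force: 0.0
```

```bash
cat > chk.py <<'E'
from side import *
st=env.state();s=env.snapshot('wrist');print(st["position"])
for n,c in(("small","green"),("large","yellow")):
  S=SEAT[n];look2(n,c,[0,0,0]);q=proj(s,[S],st)[0]
  for o in [o for o in handle(s,c,.125,st) if o[0]>300 and np.linalg.norm(o[1]-q)<60]:
    k,d_=rays(s,o[2],st);P=k+d_*(((S-k)@OUT)/(d_@OUT))[:,None];P=P[np.argsort(P[:,0])];d=P[1]-P[0];m=P.mean(0)-S
    print(n,o[0],'WRIST len',np.linalg.norm(d),'along',m@XS,'side',m@np.cross(OUT,XS),'yawerr',np.arcsin(d@np.cross(OUT,XS)/np.linalg.norm(d)))
E
python3 chk.py
```

```text
[0.5881 0.0909 0.2907]
now [0.5878 0.0909 0.2884] turn deg -0.11 shift [ 0.0059 -0.099   0.158 ]
F [-0.1872 -0.5389 -0.0727] mom [-0.0632 -0.0024  0.0025] rot [ 3.085  -0.003  -3.0805]
82 tilt 25.057149300396954 len 0.05496647464681945 along -0.005739989772253382 out 0.0006250471397603307
small 1135.0 WRIST len 0.09031114312522583 along -0.0007071349476317296 side 0.0005726416467854407 yawerr 0.021259055320651647
now [0.5874 0.091  0.2868] turn deg -0.1 shift [0.006  0.     0.1621]
F [ 0.0829 -1.0402 -0.689 ] mom [-0.0109 -0.0228  0.0027] rot [ 3.0851 -0.0054 -3.0804]
188 tilt 20.5768536898883 len 0.10655074311216937 along -0.009399477804464375 out -0.0002956074847572737
large 2335.0 WRIST len 0.09340989195045019 along -0.006560902604733757 side 0.0013463657559510747 yawerr 0.011890161195315135
```

The thick probe's centre is home (out≈0), but its tilt reads 20.6–23°, so the front clip may not have closed. I'll press it from above with shut fingers, nearer the front, as with the first probe.

Call:
move_arm([
  [[0, 0, 0, 0, 0], [0, 0, 0, 0, 0], [0, 0, 0, 0, 0], [0, 0, 0, 0, 0]],
])

```text
t: 26.25
position: [0.5868, 0.0911, 0.2876]
tcp_rot: [3.085, -0.005, -3.08]
ft_force: [-0.3, -0.1, -0.5]
finger_gap: -0.0002
grip_force: 0.0
```

```bash
python3 -c "
from go import *
at('large',-.018,.035);at('large',-.018,.0)"
```

```text
now [0.5868 0.0911 0.2876] turn deg -0.09 shift [0.0372 0.0011 0.1395]
now [0.5868 0.0911 0.2876] turn deg -0.09 shift [ 0.0217 -0.0007  0.1708]
```

Call:
move_arm([
  [[0, 0.0186, 0.0005, 0.025, 0], [0, 0.0186, 0.0006, 0.03, 0], [0, 0, 0, 0.0425, 0], [0, 0, 0, 0.042, 0], [0, 0, 0, 0, 0], [0, -0.0023, -0.0002, 0.0045, 0], [0, -0.0023, -0.0002, 0.0045, 0], [0, 0, 0, 0, 0]],
])

```text
t: 27.05
position: [0.5544, 0.0982, 0.1414]
tcp_rot: [3.085, -0.002, -3.08]
ft_force: [-0.5, 0.2, -0.3]
finger_gap: -0.0002
grip_force: 0.0
```

Call:
move_arm([
  [[0, -0.0014, -0.0001, 0.0027, 0], [0, 0, 0, 0, 0]],
])

```text
t: 27.25
position: [0.555, 0.0983, 0.1376]
tcp_rot: [3.085, -0.004, -3.08]
ft_force: [-0.9, -0.1, 0.6]
finger_gap: -0.0
grip_force: 0.0
```

Call:
move_arm([
  [[0, -0.0014, -0.0001, 0.0027, 0], [0, 0, 0, 0, 0]],
])

```text
t: 27.45
position: [0.556, 0.0984, 0.1342]
tcp_rot: [3.085, -0.005, -3.08]
ft_force: [0.3, 0.4, 0.1]
finger_gap: 0.0001
grip_force: 0.0
```

Call:
move_arm([
  [[0, -0.0014, -0.0001, 0.0027, 0], [0, 0, 0, 0, 0]],
])

```text
t: 27.65
position: [0.5573, 0.0985, 0.1313]
tcp_rot: [3.085, -0.005, -3.08]
ft_force: [-0.2, 0.1, 0.9]
finger_gap: 0.0003
grip_force: 0.1
```

```bash
python3 -c "
from side import *
at('large',-.018,.0);look2('large','yellow',[0,0,0])"
```

```text
now [0.5573 0.0985 0.1313] turn deg -0.09 shift [-0.0065 -0.0011  0.0141]
now [0.5573 0.0985 0.1313] turn deg -0.09 shift [-0.0227 -0.0006  0.0062]
F [-0.2056  0.1411  0.8593] mom [-0.048   0.022   0.0188] rot [ 3.0849 -0.0052 -3.0802]
187 tilt 23.272264764258257 len 0.16101157406506358 along 0.017422593477660297 out -0.002496226269756473
```

There is no contact until below the height expected for a seated handle, so it is home. I'll give one more firm press to confirm.

Call:
move_arm([
  [[0, -0.0018, -0.0002, 0.0036, 0], [0, -0.0018, -0.0002, 0.0036, 0], [0, -0.0018, -0.0002, 0.0036, 0], [0, 0, 0, 0, 0]],
])

```text
t: 28.1
position: [0.5627, 0.0989, 0.1207]
tcp_rot: [3.085, -0.005, -3.08]
ft_force: [-4.2, -0.2, 5.9]
finger_gap: -0.0002
grip_force: 3.7
```

Call:
move_arm([
  [[0, -0.0018, -0.0002, 0.0036, 0], [0, 0, 0, 0, 0]],
])

```text
t: 28.3
position: [0.5644, 0.099, 0.1174]
tcp_rot: [3.085, -0.005, -3.08]
ft_force: [-4.3, -0.0, 9.6]
finger_gap: 0.0003
grip_force: 4.9
```

Call:
move_arm([
  [[0, -0.0014, -0.0001, 0.0027, 0], [0, 0, 0, 0, 0]],
])

```text
t: 28.5
position: [0.565, 0.0991, 0.1164]
tcp_rot: [3.084, -0.005, -3.08]
ft_force: [-12.8, -1.5, 18.8]
finger_gap: 0.0003
grip_force: 11.1
```

The carriage ran its full travel to its stop (22 N) without another snap, which fits a fully home handle. I'll retreat and check.

Call:
move_arm([
  [[0, 0.004, 0, -0.01, 0], [0, 0.01, 0, -0.03, 0], [0, 0, 0, -0.045, 0], [0, 0, 0, -0.045, 0], [0, 0, 0, -0.04, 0], [0, 0, 0, 0, 0], [0, 0, 0, 0, 0], [0, 0, 0, 0, 0]],
])

```text
t: 29.3
position: [0.5532, 0.0887, 0.2828]
tcp_rot: [3.085, -0.007, -3.08]
ft_force: [-0.2, 0.4, -0.3]
finger_gap: -0.0001
grip_force: 0.0
```

```bash
python3 chk.py
python3 - <<'E'
# thick tilt check: contour widths near both ends of the yellow handle in the wrist view
from side import *
st=env.state();s=env.snapshot("wrist");S=SEAT["large"]
h=cv2.inRange(cv2.cvtColor(s["frame"],cv2.COLOR_BGR2HSV),(22,150,90),(32,255,255))
# expected end positions for tilts 20 and 26 deg about the rear clip (top-side axis, out +15 mm)
o=[o for o in handle(s,"yellow",.125,st) if o[0]>300 and np.linalg.norm(o[1]-proj(s,[S],st)[0])<60][0];print("ends px",o[2])
side=env.snapshot("side");q=proj(side,[S])[0]
m=cv2.inRange(cv2.cvtColor(side["frame"],cv2.COLOR_BGR2HSV),(20,120,70),(34,255,255))
x,y=q.astype(int)
for r in range(y-22,y+14): print("".join("#" if v else "." for v in m[r,x-32:x+38]))
for t in(20,26): # predicted upper outline in the side view
    P=[S+XS*.036+(np.array([np.cos(np.radians(t)),0,np.sin(np.radians(t))])*(a-.036))+OUT*.015 for a in(-.045,.045)];print(t,proj(side,P)-[x-32,y-22])
E
```

```text
[0.5532 0.0887 0.2828]
now [0.553  0.0887 0.2826] turn deg -0.09 shift [-0.0296 -0.0987  0.1521]
F [-1.6986  0.5465 -0.2238] mom [-0.0399  0.0332 -0.0558] rot [ 3.085  -0.0072 -3.0801]
81 tilt 27.944685810483016 len 0.05531301897952188 along -0.005619686718748083 out 0.00042942367293791363
small 1095.5 WRIST len 0.08972072298953129 along 8.97013841607473e-06 side 0.0002514197714699128 yawerr 0.003753091777671842
now [0.5529 0.0887 0.2827] turn deg -0.09 shift [-0.0288  0.0003  0.1577]
F [0.5665 0.9937 0.2546] mom [-0.0371 -0.0013 -0.0201] rot [ 3.085  -0.0073 -3.0801]
192 tilt 23.362562932743703 len 0.10733064741926979 along -0.009203983445385758 out -0.0002487081893667278
large 2159.5 WRIST len 0.08444686427167139 along -0.008618445353745658 side 0.00153947063190314 yawerr -0.01078086951082331
ends px [[280.5482 171.8909]
 [281.9334 255.0011]]
.######...............................................................
######................................................................
#####......#..........................................................
####..........................
[... 1696 characters left out ...]
........##############........##................
.................................###########........##................
....................................#######......#..##................
......................................#####.....##.##.................
.......................................###......##.##.................
...............................................##.##..................
..................................................##..................
..................................................#...................
......................................................................
20 [[49.9924 22.4483]
 [20.213  12.9894]]
26 [[48.8838 24.7014]
 [20.3252 12.7317]]
```

The side outline of the yellow handle matches the 26° prediction at the front (row 23 at column 45). Sideways and along-slope offsets are within tolerance, and the arm is clear of everything.

```bash
python3 -c "
from cell import env
print(env.hand_in())"
```

```text
the job is handed in; nothing more can be done
None
```

I've handed the job in: both probes look snapped home by my measurements, thin in the smallest pair and thick in the largest, spikes at the lower end, though hand-in returned no verdict and the thick probe's 26° tilt is less certain than the rest (side-camera fits gave 21–23°).

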